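# Turn the eraser box over onto the other mesh rest

### The arm

A 7-joint arm with a two-finger parallel gripper is mounted at the origin on the work surface. World frame = base frame: x ahead of the robot, y to its left, z up, the work surface at z = 0. Lengths are in m, angles in rad, forces in N, time in s.
With the tool pointing down it reaches from about 0.425 to 1.025 m from the base axis. Payload 9.4 kg.
Tool frame: the origin (TCP) lies where the fingers leave the gripper's body, on its centre line; the fingertips stand 84 mm ahead of it and the grasp point (between the pads) lies 65 mm ahead of it; z points along the fingers, y is the line along which they close (so a half turn about z gives the same grasp; the last joint's range is limited). The gripper opens to 93 mm and grips with 3 to 60 N. Pads are 15 mm wide; open, the fingers measure 128 mm over their backs; the gripper's body (75 mm by 188 mm) begins 65 mm behind the grasp point.
Start: joints at [-1.253, 0.599, -0.003, 1.599, 0.002, 0.943, -0.08], TCP at [0.279, 0.669, 0.303] pointing down, gripper open.
Joint ranges: [-2.57, 2.57], [-0.35, 1.97], [-1.29, 1.29], [0.11, 2.56], [-1.05, 4.19], [0.11, 1.86], [-2.63, 2.63]. Speed limits (rad/s): [2.22, 2.22, 3.01, 3.01, 3.14, 3.14, 3.14].

### API

Orientations are given as a unit quaternion [x, y, z, w].
In Python, from cell import manip gives the robot as it stands.
- The arm moves only by the tool step_arm, never from a script. Its argument "deltas" is a list of rows, each a list of 5 numbers: the closure, from -1 (fully open) to 1 (shut), then the shift along the tool's x, y, z as a fraction of full scale, then the turn about the tool's z as a fraction of full scale. In form: [[jaw, dx, dy, dz, yaw], ...]. A call has 1 to 10 rows; each row is the pose to reach, as a shift and turn from the pose commanded when the call began, along the tool's axes at that moment, turning the shorter way round; what a row does not reach only later rows make up. Full scale, the value 1, is 400 mm for a shift and 180 degrees for a turn. A row lasts 1/10 s, in which the tool goes at most 50 mm and 8.59 degrees, less where a joint would pass 70% of its speed; a pose out of reach is approached as far as the arm can. A call with a number of a shift or a turn outside -1 to 1 is refused whole. A call with a gripper value outside its range is refused whole. The fingers move at their own pace and stop on an object; the grip force is fixed at half the most. Time passes only in rows, so rows that repeat a pose let the fingers close. It gives the time, the measured TCP pose, the force, the opening and the grip force at its end, in the units of the state.
- manip.observe(): the state, without advancing time (a new reading comes with each control period).
- manip.grab_frame(name): name is "scene" or "top" or "wrist"; returns the picture (420x560x3 uint8, red, green, blue); there is no depth.
- manip.camera_info(name): a dict with "fov_y" (degrees; the focal length in pixels is half the picture's height over the tangent of half this angle, whatever the lens; pixels are square), "cx", "cy" (the principal point, pixels), "dist_coeffs" ([k1, k2, p1, p2, k3] as OpenCV has them; the pictures are not rectified), "rvec" (rotation vector, rad) and "tvec" (3), from world to camera coordinates, as OpenCV has them; the wrist camera has in their place "tool_from_camera" (4x4, takes a point from camera to tool coordinates, whose origin is the TCP and whose axes are the flange's). Camera axes: x right, y down, z forward; pixel columns grow to the right and rows downward; lengths in m; the calibration is good to about 2 mm. A picture is of the moment at which its call begins: read the wrist's pose just before it. camera_info takes no time and is no camera call.
- manip.hand_in(): hands the job in; it is judged then, once.
Trained networks look in the newest picture that a camera, given by its name, has taken for a name from the list of things; names that differ only in an ending like _2 or _b are one class to them, and where a whole thing is asked for, a point or a joint stands for the part that bears it (a point fixed in the world has none). Each returns a list of dicts, best first, with "p" (0 to 1); they miss things now and then, are a little off and sometimes report something else, mostly with a low value. They report only what shows in the picture. A call takes as long as a camera call.
- manip.look_for(thing, camera): "centre" ([column, row] in pixels, amid what is visible of it).
- manip.cut_out(thing, camera): "mask" (420x560 bool, what is visible of it) and "centre" ([column, row] in pixels, amid what is visible of it).
The state is a dict: "clock": time; "q": joint angles; "joint_velocities": joint speeds; "effort": joint torques, N m; "tool_pos": TCP position; "tcp_rot": TCP orientation; "ft_force": force on the tool from outside, world axes, zero at the start; "wrist_torque": the same for the moment, N m; "width": finger opening in m; "finger_force": force on a finger pad.
Only numpy, scipy, OpenCV 4.12 (cv2) and the standard library are available. Lean on these libraries where they do the work, as an engineer would, in place of code of your own. Each camera call takes 0.05 s, during which the arm holds its last target. There are 200 camera calls.

### The job

Turn the white box with the loose oak lid over: pinch it shut across lid and bottom so the lid never opens, lift it off its mesh rest and lay it in the empty rest lid underneath, against that rest's sloping back, standing on a short end on the ledge as it does now, so the erasers inside come to lie in the lid. Set it down without dropping it, let go, and leave the other things on the desk where they are.

Things in the scene. Friction and masses are not known exactly. Their poses are not given: they have to be found in the camera images.
- box: White steel box, 130 x 76 mm, 40 mm high without lid, walls 3 mm, about 0.25 kg, two loose erasers inside. Origin: centre of its underside; x along the length, z from bottom to lid. At the start it leans in rest_a on a short end: x points up the slope, bottom against the sloping back, lid facing out and up (z 50 deg from up).
- box_mid (a point): Centre of the closed box: on the box's z axis, 23 mm from the underside (axes as the box). Bottom to lid top is 46 mm over all: the width to pinch. When seated it lies 65 mm up the slope from the crease and 23 mm out from the back. The top 48 mm of the box's length stand free above the rest's back on both faces.
- lid: Loose oak lid, plate 130 x 76 x 6 mm, flush with the box's outline, about 80 g. Not fastened: a lip 8 mm deep drops inside the box walls with 1.5 to 2 mm of play, only its weight or a pinch keeps it on. Origin: centre of the plate's underside, which is 40 mm from the box's underside when shut; axes as the box's, z out of the lid.
- eraser1: Rubber eraser inside the box, 40 x 20 x 12 mm; origin centre of one large face. Not visible while the lid is on.
- eraser2: The second eraser in the box, same size and origin.
- rest_a: Rest that holds the box at the start. Dark steel mesh, fixed, 110 mm wide (its y), foot x -65 to +75 mm, 4 mm thick. Origin: centre of the foot's underside; z up; it faces its own -x. The back leans 40 deg from vertical: up-slope is (0.643, 0, 0.766), outward normal (-0.766, 0, 0.643) in its frame. Two thin legs under the back at x = 16 mm; nothing else behind it.
- rest_b: The empty rest, where the box must go; it faces roughly opposite. Dark steel mesh, fixed, 110 mm wide (its y), foot x -65 to +75 mm, 4 mm thick. Origin: centre of the foot's underside; z up; it faces its own -x. The back leans 40 deg from vertical: up-slope is (0.643, 0, 0.766), outward normal (-0.766, 0, 0.643) in its frame. Two thin legs under the back at x = 16 mm; nothing else behind it.
- rest_a_crease (a point): Middle of the crease of rest_a: at (-20, 0, 30) mm in the rest's frame, same axes. Here back and ledge meet square, in a line along y. From it the back rises 82 mm up the slope and the ledge sticks out 54 mm along the outward normal, so the ledge tilts up towards its free edge and holds what stands on it.
- rest_b_crease (a point): Middle of the crease of rest_b: at (-20, 0, 30) mm in the rest's frame, same axes. Here back and ledge meet square, in a line along y. From it the back rises 82 mm up the slope and the ledge sticks out 54 mm along the outward normal, so the ledge tilts up towards its free edge and holds what stands on it.
- coaster: Wooden coaster 95 x 95 x 9 mm with the mug on it; bystander, origin under its centre.
- mug: Pale pink ceramic mug, 80 mm across, 90 mm high, on the coaster; bystander, origin under its centre.
- glasses_case: Black plastic eyeglass case 160 x 60 mm, 41 mm high, lying between the rests; bystander, origin under its centre.
- stapler: Grey and black stapler 130 x 36 mm, 42 mm high, lying on the robot's side of the rests; bystander, origin under its centre.

How it is judged:
By the outcome, as a careful person would: the job done as asked, in the order asked, and still so for the second after the job is handed in, with the robot touching nothing.
It also fails if it takes over 43 s, if anything falls off the work surface, if the arm or the gripper's body presses on something with over 40 N, if the wrist force passes 120 N, or if a joint passes its speed limit or range.

## Working session

There is one attempt and no reset: what is moved stays moved. The work goes in short steps, Python scripts to look and compute and a tool call to move; the robot and the scene stay as the last step left them, time stands still between calls to the robot, and variables do not carry over. Pictures are saved under pics/ and viewed, at most 10 in all, crops included, and the job is handed in when it is done.

Besides the shell and the picture viewer there is one more tool, called after "Call:" as a command line: name --pt "numbers of a row" for each row, then --argument value for the rest. step_arm: Moves the arm, as the interface text tells. Its arguments: {"type":"object","properties":{"deltas":{"type":"array"}},"required":["deltas"]}

```bash
mkdir -p pics; ls; python3 - <<'E'
from cell import manip
import cv2
s=manip.observe();print(s)
for n in("scene","top","wrist"):
    f=manip.grab_frame(n);cv2.imwrite(f"pics/{n}0.png",f[...,::-1]);print(n,manip.camera_info(n))
E
```

```text
pics
{'clock': 0.0, 'q': array([-1.25268497,  0.60014169, -0.00256054,  1.60014135,  0.00181201,
        0.94293987, -0.07978606]), 'joint_velocities': array([-0.00043727,  0.00059202,  0.00052657,  0.00063333,  0.00080074,
        0.00077028, -0.00161421]), 'effort': array([-3.62235528e-05, -7.65060639e+01,  1.49673365e+00, -2.52349055e+01,
       -5.25337178e-02,  1.70192309e-02,  1.66391460e-04]), 'tool_pos': array([0.27871473, 0.66887703, 0.30184357]), 'tcp_rot': array([ 1.96080000e-01,  9.80587564e-01, -8.09453782e-04, -8.62350308e-05]), 'ft_force': array([-0.51193228,  0.29516377, -0.31489436]), 'wrist_torque': array([-0.00170524,  0.00405098, -0.07118954]), 'finger_force': 0.0, 'width': 0.09329336522618344}
scene {'fov_y': 42.98645762904572, 'cx': 280.686537371824, 'cy': 203.46033460046044, 'dist_coeffs': array([-0.10460882,  0.        ,  0.        ,  0.        ,  0.        ]), 'rvec': array([ 1.2635862 ,  2.35637494, -0.87421903]), 'tvec': array([ 0.34361637, -0.33191113,  1.31417688])}
top {'fov_y': 53.37760841270319, 'cx': 283.19026193561024, 'cy': 213.69287652684866, 'dist_coeffs': array([0.00613318, 0.        , 0.        , 0.        , 0.        ]), 'rvec': array([ 2.19176858, -2.18487956,  0.10420952]), 'tvec': array([-0.00817975,  0.59670379,  0.70473539])}
wrist {'fov_y': 70.66538056457806, 'cx': 276.3394041755662, 'cy': 214.8935604485353, 'dist_coeffs': array([-0.06104815,  0.        ,  0.        ,  0.        ,  0.        ]), 'tool_from_camera': array([[-6.38031751e-04, -9.59411530e-01, -2.82009057e-01,
         7.75938758e-02],
       [ 9.99999758e-01, -5.34268802e-04, -4.44836594e-04,
         3.93531364e-04],
       [ 2.76112716e-04, -2.82009273e-01,  9.59411639e-01,
        -8.15587925e-02],
       [ 0.00000000e+00,  0.00000000e+00,  0.00000000e+00,
         1.00000000e+00]])}
```

View pics/scene0.png

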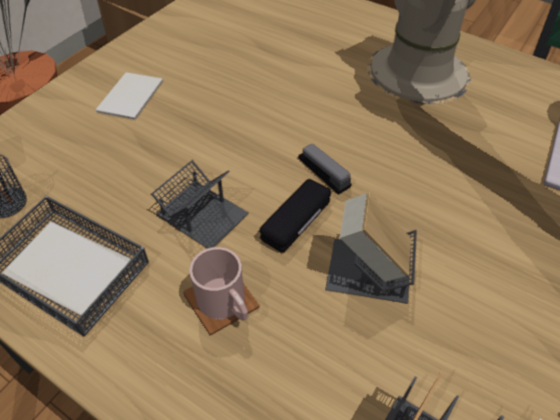

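View pics/top0.png

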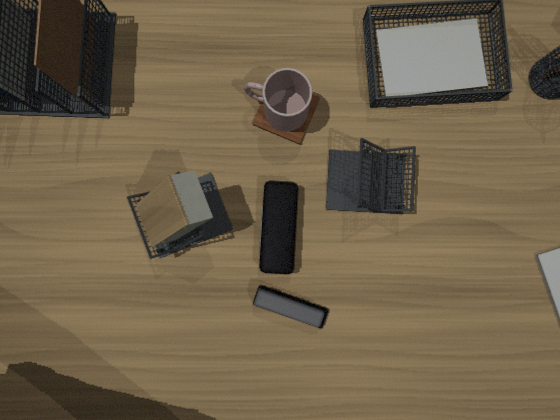

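The scene and top pictures show the box in rest_a around top pixel (180,215), with the oak lid facing left (+y). The empty rest_b is at (370,180) and faces right (-y). The glasses case (280,227), stapler (290,307) and mug (287,97) sit between or near them. Next I'll fit the poses from the masks.

```bash
cat > h.py <<'E'
import numpy as np, cv2
from cell import manip
from scipy.optimize import minimize
N=np.array([-.766,0,.643]);U=np.array([.643,0,.766]);C=np.array([-.02,0,.03]);Y=np.array([0,1,0])
def proj(P,n):
    i=manip.camera_info(n);f=210/np.tan(np.radians(i['fov_y']/2))
    K=np.array([[f,0,i['cx']],[0,f,i['cy']],[0,0,1.]])
    return cv2.projectPoints(np.asarray(P,float).reshape(-1,1,3),i['rvec'],i['tvec'],K,i['dist_coeffs'])[0][:,0]
def W(P,p):
    c,s=np.cos(p[2]),np.sin(p[2]);return np.asarray(P)@np.array([[c,s,0],[-s,c,0],[0,0,1]])+[p[0],p[1],0]
def box(): return [np.array([C+U*u+N*n+Y*y for u in(0,.13) for n in(0,.046) for y in(-.038,.038)])]
def rest():
    q=lambda a,b,o:np.array([o+a*i+b*j for i in(0,1) for j in(-1,1)])
    h=.055*Y
    return [q(np.array([.14,0,0]),h,np.array([-.065,0,.002])),q(U*.082,h,C),q(N*.054,h,C)]
def render(parts,p,n):
    m=np.zeros((420,560),np.uint8)
    for P in parts:
        cv2.fillConvexPoly(m,cv2.convexHull(np.round(proj(W(P,p),n)*16).astype(np.int32)),1,shift=4)
    return m
def fit(parts,masks,p0):
    def cost(p):
        c=0
        for n,m in masks.items():
            r=cv2.GaussianBlur(render(parts,p,n).astype(np.float32),(0,0),1.5);g=cv2.GaussianBlur(m.astype(np.float32),(0,0),1.5)
            c+=np.abs(r-g).sum()/g.sum()
        return c
    best=None
    for dy in(-.25,0,.25):
        x0=np.array(p0)+[0,0,dy]
        r=minimize(cost,x0,method='Nelder-Mead',options=dict(initial_simplex=x0+np.array([[0,0,0],[.03,0,0],[0,.03,0],[0,0,.2]]),xatol=2e-4,fatol=1e-4))
        if best is None or r.fun<best.fun:best=r
    return best
E
cat > m.py <<'E'
from h import *
import pickle
for n in("scene","top"):manip.grab_frame(n)
D={}
for t in("box","lid","rest_a"):
    for n in("scene","top"):
        D[t,n]=manip.cut_out(t,n);print(t,n,[(round(d['p'],2),np.round(d['centre']),int(d['mask'].sum())) for d in D[t,n]])
pickle.dump(D,open('D.pkl','wb'))
# pixel->ground helper for initial guesses
for name,pix,z in(('a',(180,215),.08),('b',(372,180),.04)):
    r=minimize(lambda v:np.sum((proj([[v[0],v[1],z]],'top')[0]-pix)**2),[.7,0],method='Nelder-Mead');print(name,r.x)
for i,n in enumerate(("scene","top")):
    im=cv2.imread(f'pics/{n}0.png')
    for k,(t,c) in enumerate((("box",(0,0,255)),("lid",(0,255,0)),("rest_a",(255,0,0)))):
        for d in D[t,n]:
            if d['p']>.3:
                cs,_=cv2.findContours(d['mask'].astype(np.uint8),0,2);cv2.drawContours(im,cs,-1,c,1)
    cv2.imwrite(f'pics/{n}1.png',im)
a=cv2.imread('pics/scene1.png')[140:320,130:430];b=cv2.imread('pics/top1.png')[110:290,120:420]
cv2.imwrite('pics/mm.png',cv2.resize(np.vstack([a,b]),None,fx=1.66,fy=1.66))
E
python3 m.py
```

```text
box scene [(0.63, array([358., 241.]), 1942)]
box top [(0.62, array([193., 204.]), 1449)]
lid scene [(0.59, array([388., 235.]), 1961)]
lid top [(0.86, array([162., 212.]), 2234)]
rest_a scene [(0.68, array([361., 279.]), 3070), (0.63, array([200., 215.]), 3915)]
rest_a top [(0.81, array([206., 225.]), 1860), (0.76, array([369., 179.]), 5308)]
a [0.58951163 0.1598589 ]
b [ 0.65418323 -0.1587803 ]
```

View pics/mm.png

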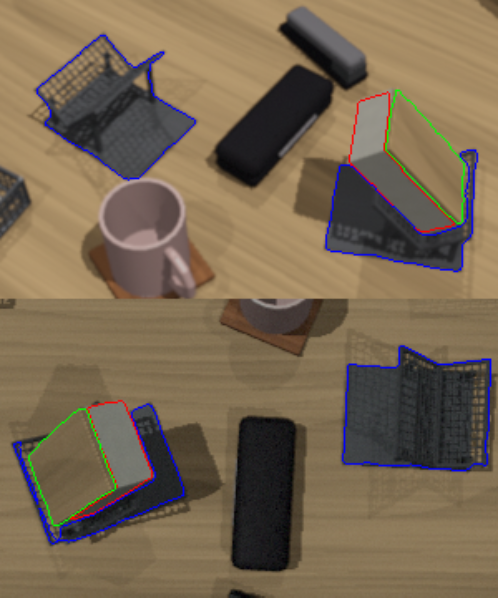

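The masks are clean, so I'll fit poses to them.

```bash
cat > f.py <<'E'
from h import *
import pickle
D=pickle.load(open('D.pkl','rb'))
M=lambda t,n,k:D[t,n][k]['mask']
cs=("scene","top")
bx={n:M('box',n,0)|M('lid',n,0) for n in cs}
r=fit(box(),bx,[.59,.16,-1.57]);print('box',r.x,np.degrees(r.x[2]),r.fun)
for n in cs: print(n,fit(box(),{n:bx[n]},r.x).x)
ra=fit(rest()+box(),{n:bx[n]|M('rest_a',n,0) for n in cs},r.x);print('a+box',ra.x,np.degrees(ra.x[2]),ra.fun)
rb=fit(rest(),{n:M('rest_a',n,1) for n in cs},[.654,-.158,1.57]);print('b',rb.x,np.degrees(rb.x[2]),rb.fun)
for n in cs: print(n,fit(rest(),{n:M('rest_a',n,1)},rb.x).x)
E
python3 f.py
```

```text
box [ 0.5939252   0.17318551 -1.18343894] -67.80605641430857 0.10430847108364105
scene [ 0.59454303  0.17383009 -1.13909094]
top [ 0.59438411  0.17326985 -1.20745351]Traceback (most recent call last):
  File "f.py", line 9, in <module>
    ra=fit(rest()+box(),{n:bx[n]|M('rest_a',n,0) for n in cs},r.x);print('a+box',ra.x,np.degrees(ra.x[2]),ra.fun)
  File "h.py", line 31, in fit
    r=minimize(cost,x0,method='Nelder-Mead',options=dict(initial_simplex=x0+np.array([[0,0,0],[.03,0,0],[0,.03,0],[0,0,.2]]),xatol=2e-4,fatol=1e-4))
    res = _minimize_neldermead(fun, x0, args, callback, bounds=bounds,
                               **options)
    fxr = func(xr)
    fx = function(np.copy(x), *(wrapper_args + args))
  File "h.py", line 25, in cost
    r=cv2.GaussianBlur(render(parts,p,n).astype(np.float32),(0,0),1.5);g=cv2.GaussianBlur(m.astype(np.float32),(0,0),1.5)
                       ~~~~~~^^^^^^^^^^^
  File "h.py", line 19, in render
    cv2.fillConvexPoly(m,cv2.convexHull(np.round(proj(W(P,p),n)*16).astype(np.int32)),1,shift=4)
                                                 ~~~~^^^^^^^^^^
  File "h.py", line 6, in proj
    i=manip.camera_info(n);f=210/np.tan(np.radians(i['fov_y']/2))
ValueError: time passes only in moves, steps and waits
```

```bash
sed -i 's/^def proj/INFO={n:manip.camera_info(n) for n in("scene","top")}\ndef proj/; s/i=manip.camera_info(n);/i=INFO[n];/' h.py
cat >> f.py <<'E'
v=[]
for n in cs:
    im=cv2.imread(f'pics/{n}0.png')
    for parts,p,c in((box(),ra.x,(0,0,255)),(box(),r.x,(0,255,255)),(rest(),ra.x,(0,255,0)),(rest(),rb.x,(0,255,0))):
        for P in parts:
            q=proj(W(P,p),n)
            for i in range(len(P)):
                for j in range(i):
                    if (i^j) in (1,2,4): cv2.line(im,*[tuple(int(t*16) for t in q[k]) for k in(i,j)],c,1,cv2.LINE_AA,4)
    v.append(im[140:320,130:430] if n=='scene' else im[110:290,120:420])
cv2.imwrite('pics/ov.png',cv2.resize(np.vstack(v),None,fx=1.66,fy=1.66))
E
timeout 500 python3 f.py
```

```text
box [ 0.5939252   0.17318551 -1.18343894] -67.80605641430857 0.10430847108364105
scene [ 0.59454303  0.17383009 -1.13909094]
top [ 0.59438411  0.17326985 -1.20745351]
a+box [ 0.5948482   0.17490357 -1.18455681] -67.87010602114711 0.15232495963573456
b [ 0.65910778 -0.16031567  1.50883918] 86.45011722682742 0.3057868778705597
scene [ 0.6590063  -0.15827382  1.5260045 ]
top [ 0.65843208 -0.16188865  1.51244533]
```

View pics/ov.png

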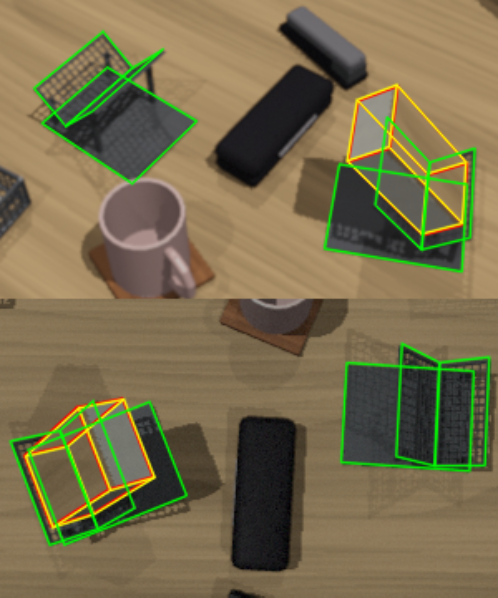

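The overlay matches both rests and the box well: scene rest_b at about (200,215), box at (375,235).

The tool can only yaw about the vertical, so I'll do it in these steps:
1. Tip the box upright in rest_a's V with the open jaws straddling it.
2. Pinch lid and bottom, and carry it over.
3. Reverse the tipping in rest_b.

Call:
step_arm --pt "-1 -0.6 -0.45 0 -0.249" --pt "-1 -0.6 -0.45 0 -0.249" --pt "-1 -0.6 -0.45 0 -0.249" --pt "-1 -0.6 -0.45 0 -0.249" --pt "-1 -0.6 -0.45 0 -0.249" --pt "-1 -0.6 -0.45 0 -0.249" --pt "-1 -0.6 -0.45 0 -0.249" --pt "-1 -0.6 -0.45 0 -0.249" --pt "-1 -0.6 -0.45 0 -0.249"

```text
clock: 1.45
tool_pos: [0.4305, 0.4119, 0.3029]
tcp_rot: [-0.193, 0.981, 0.0, 0.0]
ft_force: [0.3, 0.5, 0.9]
width: 0.093
finger_force: 0.0
```

```bash
cat > g.py <<'E'
import sys
from h import *
from scipy.spatial.transform import Rotation as R
A=np.array([.5944,.1742,np.radians(-67.84)]);B=np.array([.659,-.160,np.radians(86.45)])
def delta(rest,c,ztip,yoff=0):
    "c: jaw centre along rest x (m), ztip: fingertip height; prints shift in tool axes /0.4 and yaw/180"
    s=manip.observe();Rm=R.from_quat(s['tcp_rot']).as_matrix()
    t=W([[c,yoff,ztip+.084]],rest)[0]
    d=Rm.T@(t-s['tool_pos'])
    cur=np.degrees(np.arctan2(Rm[1,1],Rm[0,1]));want=np.degrees(rest[2])
    e=(want-cur+90)%180-90
    print('d/.4',np.round(d/.4,4),'yaw',round(-e/180,4),'mm',np.round(d*1e3,1),'| tcp',np.round(s['tool_pos'],4),'yang',round(cur,2),'w',round(s['width'],4),'F',np.round(s['ft_force'],1),round(s['finger_force'],1),'t',round(s['clock'],2),'q',np.round(s['q'],2))
E
python3 -c "
from g import *
delta(A,.0245,.150);delta(A,.0245,.108)"
```

```text
d/.4 [-0.154  -0.7666  0.1716] yaw 0.0005 mm [ -61.6 -306.7   68.7] | tcp [0.4305 0.4119 0.3029] yang 112.25 w 0.093 F [0.3 0.5 0.9] 0.0 t 1.45 q [-0.7   0.45 -0.23  1.89  0.13  0.81  0.96]
d/.4 [-0.154  -0.7667  0.2766] yaw 0.0005 mm [ -61.6 -306.7  110.7] | tcp [0.4305 0.4119 0.3029] yang 112.25 w 0.093 F [0.3 0.5 0.9] 0.0 t 1.45 q [-0.7   0.45 -0.23  1.89  0.13  0.81  0.96]
```

Call:
step_arm --pt "-1 -0.154 -0.767 0 0" --pt "-1 -0.154 -0.767 0 0" --pt "-1 -0.154 -0.767 0 0" --pt "-1 -0.154 -0.767 0 0" --pt "-1 -0.154 -0.767 0 0" --pt "-1 -0.154 -0.767 0 0" --pt "-1 -0.154 -0.767 0 0" --pt "-1 -0.154 -0.767 0.05 0" --pt "-1 -0.154 -0.767 0.1 0" --pt "-1 -0.154 -0.767 0.12 0"

```text
clock: 2.45
tool_pos: [0.6031, 0.1521, 0.253]
tcp_rot: [-0.194, 0.981, 0.0, -0.001]
ft_force: [0.7, 0.1, 0.1]
width: 0.093
finger_force: 0.0
```

```bash
python3 -c "
from g import *
delta(A,.0245,.108)
f=[manip.grab_frame(n)[...,::-1] for n in ('wrist','scene')]
cv2.imwrite('pics/w1.png',cv2.resize(np.hstack([f[0],f[1][60:480,200:560]]),(800,360)) if 0 else np.hstack([cv2.resize(f[0],(400,300)),cv2.resize(f[1][80:380,160:560],(400,300))]))"
```

```text
d/.4 [-0.0009 -0.002   0.1526] yaw 0.0011 mm [-0.4 -0.8 61. ] | tcp [0.6031 0.1521 0.253 ] yang 112.36 w 0.093 F [0.7 0.1 0.1] 0.0 t 2.45 q [-0.21  0.54 -0.19  1.88  0.14  0.74  1.48]
```

View pics/w1.png

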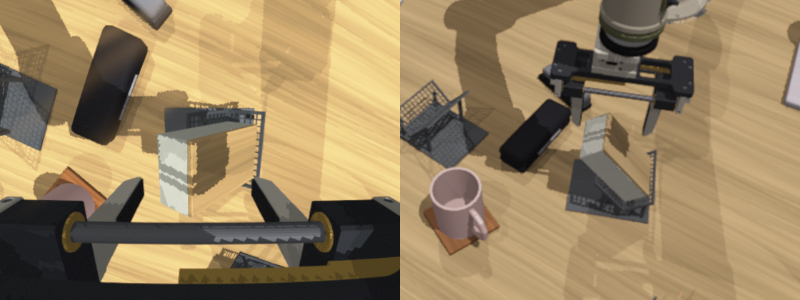

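The left half (wrist view) shows the open fingers at about (120,200) and (275,200), straddling the box at (200,165). The scene half agrees. I'll descend.

Call:
step_arm --pt "-1 0 -0.002 0.05 0.001" --pt "-1 0 -0.002 0.1 0.001" --pt "-1 0 -0.002 0.13 0.001" --pt "-1 0 -0.002 0.153 0.001" --pt "-1 0 -0.002 0.153 0.001"

```text
clock: 3.05
tool_pos: [0.6042, 0.1497, 0.193]
tcp_rot: [-0.191, 0.982, -0.0, -0.001]
ft_force: [-0.6, 0.4, -0.5]
width: 0.0928
finger_force: 0.0
```

```bash
python3 -c "
from g import *
delta(A,.0245,.108)
print(delta(A,.0015,.117),delta(A,-.024,.116))"
```

```text
d/.4 [-0.0005  0.0048  0.0024] yaw -0.0006 mm [-0.2  1.9  1. ] | tcp [0.6042 0.1497 0.193 ] yang 112.06 w 0.0928 F [-0.6  0.4 -0.5] 0.0 t 3.05 q [-0.22  0.62 -0.17  1.92  0.17  0.62  1.46]
d/.4 [-0.0003  0.0623 -0.0201] yaw -0.0006 mm [-0.1 24.9 -8. ] | tcp [0.6042 0.1497 0.193 ] yang 112.06 w 0.0928 F [-0.6  0.4 -0.5] 0.0 t 3.05 q [-0.22  0.62 -0.17  1.92  0.17  0.62  1.46]
d/.4 [-0.0002  0.1261 -0.0176] yaw -0.0006 mm [-0.1 50.4 -7. ] | tcp [0.6042 0.1497 0.193 ] yang 112.06 w 0.0928 F [-0.6  0.4 -0.5] 0.0 t 3.05 q [-0.22  0.62 -0.17  1.92  0.17  0.62  1.46]
None None
```

Call:
step_arm --pt "-0.75 0 0 0 0" --pt "-0.75 0 0 0 0" --pt "-0.75 0 0 0 0"

```text
clock: 3.35
tool_pos: [0.6047, 0.1493, 0.1943]
tcp_rot: [-0.191, 0.982, 0.0, 0.001]
ft_force: [-0.4, -0.4, 0.0]
width: 0.0817
finger_force: 0.0
```

Call:
step_arm --pt "-0.72 0 0.008 -0.004 0" --pt "-0.68 0 0.018 -0.008 0" --pt "-0.64 0 0.029 -0.012 0" --pt "-0.64 0 0.029 -0.012 0" --pt "-0.64 0 0.029 -0.012 0"

```text
clock: 3.85
tool_pos: [0.6024, 0.155, 0.2]
tcp_rot: [-0.189, 0.982, -0.003, 0.002]
ft_force: [5.1, -15.9, 10.3]
width: 0.0767
finger_force: 8.2
```

```bash
python3 -c "
from g import *
delta(A,.003,.117)
f=manip.grab_frame('scene')[...,::-1]
cv2.imwrite('pics/w2.png',cv2.resize(f[160:310,290:490],(800,600)))"
```

```text
d/.4 [ 0.0007  0.0445 -0.0027] yaw -0.0022 mm [ 0.3 17.8 -1.1] | tcp [0.6024 0.155  0.2   ] yang 111.77 w 0.0767 F [  5.1 -15.9  10.3] 8.2 t 3.85 q [-0.24  0.6  -0.16  1.92  0.17  0.63  1.44]
```

View pics/w2.png

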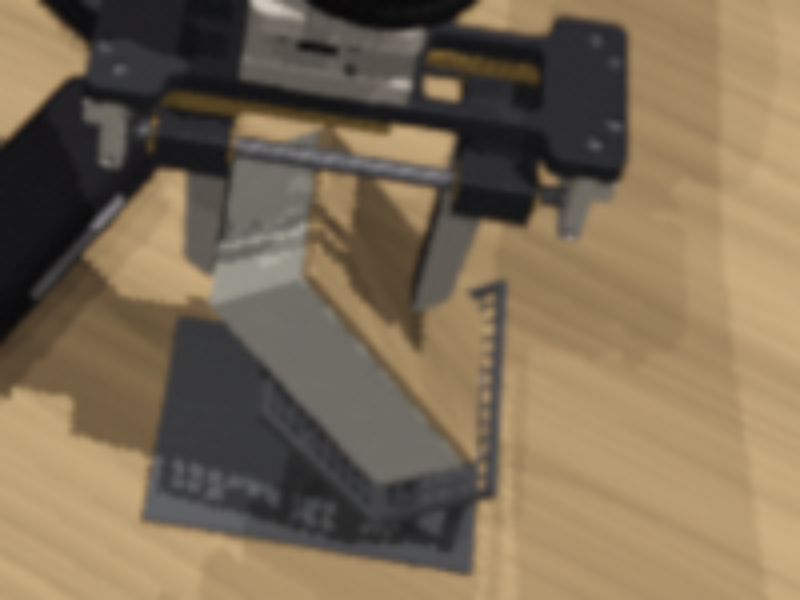

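The close-up shows the box still seated. The left finger is on its top bottom-edge at about (215,270) and the right finger is clear of the lid at (420,290). Friction at the edge is jamming the tip-up, so I'll raise the hand along the edge's arc.

Call:
step_arm --pt "-0.64 0 0 -0.012 0" --pt "-0.64 0 0.002 -0.025 0" --pt "-0.64 0 0.005 -0.037 0" --pt "-0.64 0 0.01 -0.05 0" --pt "-0.64 0 0.01 -0.05 0"

```text
clock: 4.4
tool_pos: [0.5985, 0.1646, 0.2191]
tcp_rot: [-0.191, 0.981, 0.0, 0.0]
ft_force: [0.2, -1.8, -0.4]
width: 0.0768
finger_force: 0.8
```

```bash
python3 -c "
from g import *
delta(A,.003,.117)
f=manip.grab_frame('scene')[...,::-1]
cv2.imwrite('pics/w3.png',cv2.resize(f[160:310,290:490],(800,600)))"
```

```text
d/.4 [0.0004 0.0186 0.0452] yaw -0.0005 mm [ 0.1  7.5 18.1] | tcp [0.5985 0.1646 0.2191] yang 112.08 w 0.0768 F [ 0.2 -1.8 -0.4] 0.8 t 4.4 q [-0.24  0.58 -0.18  1.91  0.16  0.66  1.44]
```

View pics/w3.png

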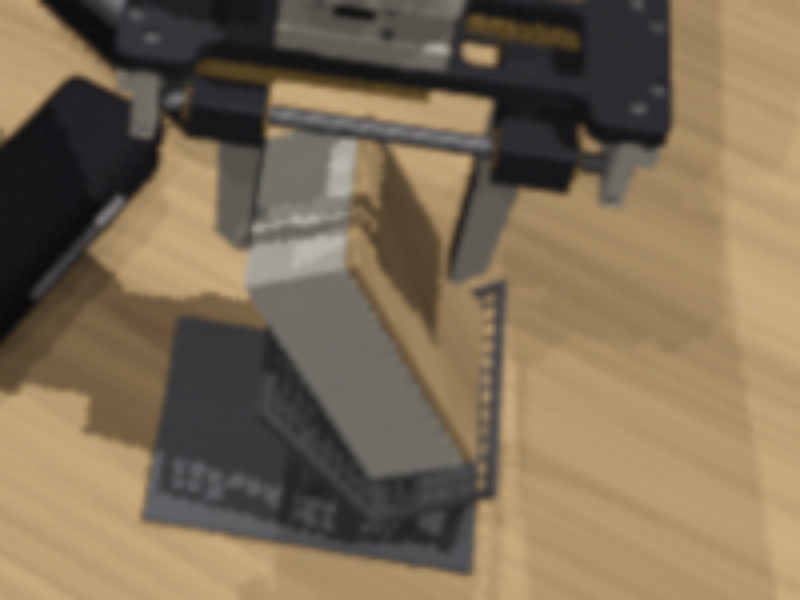

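The box now leans at about 30° on the left finger with the lid shut and the reaction force near 2 N. I'll continue tipping it up.

Call:
step_arm --pt "-0.6 0 0.006 -0.006 0" --pt "-0.55 0 0.013 -0.012 0" --pt "-0.5 0 0.02 -0.017 0" --pt "-0.45 0 0.027 -0.02 0" --pt "-0.4 0 0.034 -0.02 0" --pt "-0.37 0 0.041 -0.02 0" --pt "-0.37 0 0.041 -0.02 0"

```text
clock: 5.15
tool_pos: [0.5922, 0.1796, 0.2264]
tcp_rot: [-0.191, 0.982, 0.0, 0.0]
ft_force: [1.0, -3.2, 1.7]
width: 0.0641
finger_force: 1.5
```

```bash
python3 -c "
from g import *
delta(A,-.006,.118)"
```

```text
d/.4 [0.0001 0.0004 0.0609] yaw -0.0005 mm [ 0.   0.2 24.4] | tcp [0.5922 0.1796 0.2264] yang 112.06 w 0.0641 F [ 1.  -3.2  1.7] 1.5 t 5.15 q [-0.27  0.57 -0.18  1.91  0.15  0.68  1.42]
```

Call:
step_arm --pt "-0.37 0 0 0.015 0" --pt "-0.37 0 0 0.03 0" --pt "-0.37 0 0 0.045 0" --pt "-0.37 0 0 0.06 0" --pt "-0.37 0 0 0.06 0"

```text
clock: 5.65
tool_pos: [0.5921, 0.1789, 0.2012]
tcp_rot: [-0.191, 0.982, 0.0, -0.001]
ft_force: [-0.4, -1.1, 0.3]
width: 0.0637
finger_force: 0.7
```

```bash
python3 -c "
from g import *
delta(A,-.012,.118)
f=manip.grab_frame('scene')[...,::-1]
cv2.imwrite('pics/w4.png',cv2.resize(f[160:310,290:490],(600,450)))"
```

```text
d/.4 [-0.001   0.0169 -0.0021] yaw -0.0008 mm [-0.4  6.8 -0.8] | tcp [0.5921 0.1789 0.2012] yang 112.02 w 0.0637 F [-0.4 -1.1  0.3] 0.7 t 5.65 q [-0.27  0.6  -0.17  1.93  0.16  0.63  1.41]
```

View pics/w4.png

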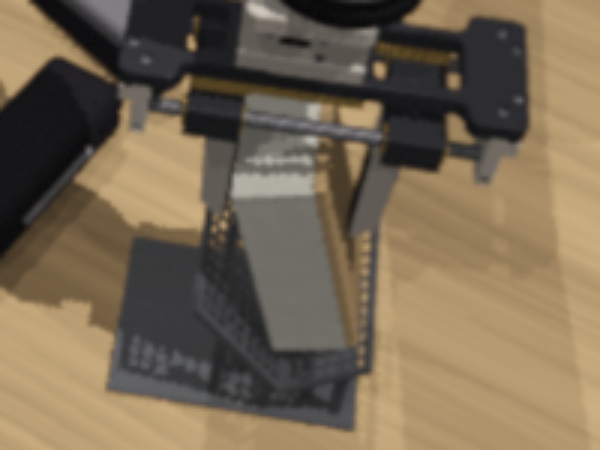

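The box leans about 15° with both fingers alongside it; the lid is shut at (340,230). I'll bring it upright and pinch.

Call:
step_arm --pt "-0.32 0 0.007 0 0" --pt "-0.27 0 0.015 0 0" --pt "-0.22 0 0.022 0 0" --pt "-0.17 0 0.03 0 0" --pt "-0.1 0 0.037 0 0" --pt "-0.05 0 0.043 0 0" --pt "0 0 0.045 0 0" --pt "0.1 0 0.045 0 0" --pt "0.4 0 0.045 0 0" --pt "0.4 0 0.045 0 0"

```text
clock: 6.7
tool_pos: [0.5852, 0.1963, 0.2021]
tcp_rot: [-0.191, 0.982, 0.0, -0.0]
ft_force: [-1.5, 3.5, -1.5]
width: 0.0458
finger_force: 30.0
```

```bash
python3 -c "
from g import *
delta(A,-.024,.118)"
```

```text
d/.4 [-0.0004  0.0001  0.0002] yaw -0.0006 mm [-0.1  0.1  0.1] | tcp [0.5852 0.1963 0.2021] yang 112.05 w 0.0458 F [-1.5  3.5 -1.5] 30.0 t 6.7 q [-0.3   0.6  -0.17  1.93  0.16  0.63  1.38]
```

Pinched at 46 mm with 30 N. Lifting.

Call:
step_arm --pt "1 0 0 -0.02 0" --pt "1 0 0 -0.05 0" --pt "1 0 0 -0.1 0" --pt "1 0 0 -0.15 0" --pt "1 0 0 -0.2 0" --pt "1 0 0 -0.25 0" --pt "1 0 0 -0.25 0" --pt "1 0 0 -0.25 0"

```text
clock: 7.5
tool_pos: [0.5857, 0.195, 0.3028]
tcp_rot: [-0.191, 0.982, -0.0, 0.001]
ft_force: [-0.6, -0.2, -3.4]
width: 0.0459
finger_force: 29.9
```

```bash
python3 -c "
from g import *
delta(B,-.024,.218)
f=[manip.grab_frame(n)[...,::-1] for n in ('scene','top')]
cv2.imwrite('pics/w5.png',np.hstack([cv2.resize(f[0][60:360,160:560],(400,300)),cv2.resize(f[1][60:360,60:460],(400,300))]))"
```

```text
d/.4 [ 0.1883 -0.9458  0.0022] yaw 0.1419 mm [  75.3 -378.3    0.9] | tcp [0.5857 0.195  0.3028] yang 111.98 w 0.0459 F [-0.6 -0.2 -3.4] 29.9 t 7.5 q [-0.28  0.48 -0.19  1.85  0.12  0.83  1.42]
```

View pics/w5.png

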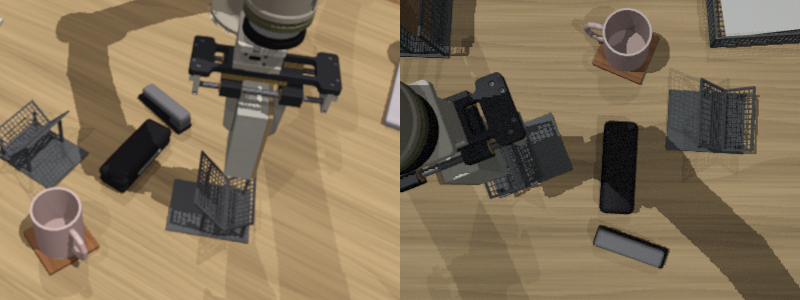

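The box hangs upright and closed in the grip; only rest_a, now empty, lies beneath it, and the other things are undisturbed. I'll carry it over rest_b.

Call:
step_arm --pt "1 0.01 -0.05 0 0.01" --pt "1 0.03 -0.15 0 0.025" --pt "1 0.05 -0.25 0 0.04" --pt "1 0.07 -0.35 0 0.055" --pt "1 0.09 -0.45 0 0.07" --pt "1 0.11 -0.55 0 0.085" --pt "1 0.13 -0.65 0 0.1" --pt "1 0.15 -0.75 0 0.115" --pt "1 0.17 -0.85 0 0.13" --pt "1 0.188 -0.946 0 0.142"

```text
clock: 8.6
tool_pos: [0.6571, -0.1865, 0.3012]
tcp_rot: [0.033, 0.999, -0.0, -0.001]
ft_force: [0.5, 0.3, -2.6]
width: 0.0457
finger_force: 29.9
```

Call:
step_arm --pt "1 0 0 0 0" --pt "1 0 0 0 0"

```text
clock: 8.8
tool_pos: [0.6569, -0.1854, 0.301]
tcp_rot: [0.033, 0.999, -0.0, -0.001]
ft_force: [-0.3, 0.5, -3.1]
width: 0.0458
finger_force: 30.0
```

```bash
python3 -c "
from g import *
delta(B,-.024,.218)
f=[manip.grab_frame(n)[...,::-1] for n in ('scene','top')]
cv2.imwrite('pics/w6.png',np.hstack([cv2.resize(f[0][110:260,100:300],(400,300)),cv2.resize(f[1][100:250,280:480],(400,300))]))"
```

```text
d/.4 [-0.0012  0.0038 -0.0026] yaw -0.001 mm [-0.5  1.5 -1. ] | tcp [ 0.6569 -0.1854  0.301 ] yang 86.27 w 0.0458 F [-0.3  0.5 -3.1] 30.0 t 8.8 q [ 0.22  0.55 -0.05  1.7   0.03  0.89  1.67]
```

View pics/w6.png

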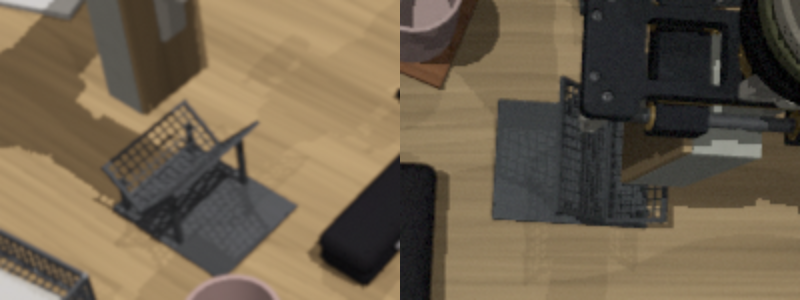

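The scene half shows the box's lower end above rest_b, with corners at about scene px (170,166), (152,151) and (200,144). I'll check the overhang below the tips from those.

```bash
python3 -c "
from g import *
s=manip.observe();Rm=R.from_quat(s['tcp_rot']).as_matrix()
for h in (.055,.060,.065,.070,.075):
    P=[s['tool_pos']+Rm@[a,b,.084+h] for a in(-.038,.038) for b in(-.023,.023)]
    print(h,np.round(proj(P,'scene'),1).tolist())"
```

```text
0.055 [[153.5, 152.1], [172.9, 163.7], [184.9, 127.9], [204.1, 138.5]]
0.06 [[154.0, 154.2], [173.3, 165.9], [185.2, 130.1], [204.5, 140.7]]
0.065 [[154.5, 156.4], [173.8, 168.0], [185.6, 132.2], [204.8, 142.8]]
0.07 [[155.1, 158.5], [174.3, 170.1], [186.0, 134.3], [205.1, 144.9]]
0.075 [[155.6, 160.6], [174.7, 172.2], [186.4, 136.4], [205.4, 147.0]]
```

Call:
step_arm --pt "1 -0.001 0.004 0.04 -0.001" --pt "1 -0.001 0.004 0.09 -0.001" --pt "1 -0.001 0.004 0.14 -0.001" --pt "1 -0.001 0.004 0.18 -0.001" --pt "1 -0.001 0.004 0.21 -0.001" --pt "1 -0.001 0.004 0.22 -0.001" --pt "1 -0.001 0.004 0.22 -0.001"

```text
clock: 9.6
tool_pos: [0.6583, -0.1815, 0.214]
tcp_rot: [0.029, 1.0, 0.0, -0.0]
ft_force: [0.1, 0.1, -2.9]
width: 0.0459
finger_force: 30.0
```

Call:
step_arm --pt "1 0 0 0.004 0" --pt "1 0 0 0.008 0" --pt "1 0 0 0.012 0" --pt "1 0 0 0.012 0"

```text
clock: 10.0
tool_pos: [0.6583, -0.1819, 0.2097]
tcp_rot: [0.029, 1.0, -0.0, 0.0]
ft_force: [-0.8, 0.4, -3.9]
width: 0.0458
finger_force: 30.0
```

```bash
python3 -c "
from g import *
delta(B,-.024,.118)"
```

```text
d/.4 [ 0.0018 -0.0053  0.0192] yaw 0.001 mm [ 0.7 -2.1  7.7] | tcp [ 0.6583 -0.1819  0.2097] yang 86.64 w 0.0458 F [-0.8  0.4 -3.9] 30.0 t 10.0 q [ 0.22  0.65 -0.05  1.78  0.04  0.72  1.66]
```

Call:
step_arm --pt "1 0 -0.005 0.005 0" --pt "1 0 -0.005 0.01 0" --pt "1 0 -0.005 0.014 0" --pt "1 0 -0.005 0.014 0"

```text
clock: 10.4
tool_pos: [0.6581, -0.1838, 0.2036]
tcp_rot: [0.029, 1.0, 0.0, -0.0]
ft_force: [-1.1, -0.3, -3.0]
width: 0.0457
finger_force: 30.0
```

Call:
step_arm --pt "1 0 0 0.005 0" --pt "1 0 0 0.009 0" --pt "1 0 0 0.009 0"

```text
clock: 10.7
tool_pos: [0.6585, -0.1839, 0.2023]
tcp_rot: [0.029, 1.0, -0.0, 0.001]
ft_force: [-4.0, 1.9, 12.1]
width: 0.0459
finger_force: 30.0
```

Contact in the V at tip height 118 mm, matching the plan. I'll ease off and start the lean towards the back.

Call:
step_arm --pt "1 0 0 -0.003 0" --pt "1 0 0 -0.003 0" --pt "0.0 0 0.001 -0.003 0" --pt "-0.02 0 0.003 -0.003 0" --pt "-0.07 0 0.009 -0.003 0" --pt "-0.12 0 0.016 -0.003 0" --pt "-0.12 0 0.016 -0.003 0"

```text
clock: 11.4
tool_pos: [0.6588, -0.1771, 0.2016]
tcp_rot: [0.029, 1.0, -0.0, 0.0]
ft_force: [0.9, -3.1, 1.5]
width: 0.0521
finger_force: 1.2
```

```bash
cat > chk.py <<'E'
from g import *
def chk(c,z):
    delta(B,c,z)
    for n in("scene","top"):
        manip.grab_frame(n)
        for t in("box","lid"):
            r=[d for d in manip.cut_out(t,n) if d['p']>.25][:1]
            for d in r:
                cs=max(cv2.findContours(d['mask'].astype(np.uint8),0,2)[0],key=cv2.contourArea)
                print(n,t,round(d['p'],2),int(d['mask'].sum()),cv2.approxPolyDP(cs,3,True)[:,0].tolist())
E
python3 -c "
from chk import *
chk(-.011,.118)"
```

```text
d/.4 [ 0.0021  0.0153 -0.0009] yaw 0.0012 mm [ 0.8  6.1 -0.4] | tcp [ 0.6588 -0.1771  0.2016] yang 86.66 w 0.0521 F [ 0.9 -3.1  1.5] 1.2 t 11.4 q [ 0.21  0.66 -0.05  1.78  0.04  0.7   1.65]
scene box 0.82 1094 [[164, 137], [154, 145], [163, 193], [179, 205], [171, 157], [177, 149], [171, 139]]
scene lid 0.53 1077 [[165, 136], [154, 145], [163, 192], [178, 204], [171, 162], [177, 149], [172, 139]]
top box 0.88 739 [[382, 197], [400, 199], [423, 188], [423, 180], [399, 178], [395, 187]]
top lid 0.7 247 [[375, 197], [393, 188], [395, 182], [377, 181]]
```

```bash
cat >> chk.py <<'E'
def pred(th,y=0):
    t=np.radians(th);a=np.radians(40)-t
    L=C+U*.046*np.sin(a);Bc=C+N*.046*np.cos(a);ax=np.array([np.sin(t),0,np.cos(t)])*.13
    return W([p+Y*(y+k) for k in(-.038,.038) for p in(Bc,L,L+ax,Bc+ax)],B)
E
python3 -c "
from chk import *
for th in(0,5,10): print(th,np.round(proj(pred(th),'scene')).astype(int).tolist())"
```

```text
0 [[164, 195], [182, 207], [170, 155], [151, 143], [192, 171], [210, 182], [202, 129], [183, 119]]
5 [[163, 194], [181, 207], [175, 158], [154, 145], [191, 170], [209, 182], [206, 133], [186, 121]]
10 [[162, 193], [180, 207], [179, 163], [158, 147], [190, 169], [208, 183], [211, 137], [190, 123]]
```

Call:
step_arm --pt "-0.18 0.001 0.008 0 0" --pt "-0.24 0.001 0.015 0 0" --pt "-0.29 0.001 0.023 0 0" --pt "-0.34 0.001 0.031 0 0" --pt "-0.34 0.001 0.031 0 0" --pt "-0.34 0.001 0.031 0 0"

```text
clock: 12.3
tool_pos: [0.6587, -0.1643, 0.2011]
tcp_rot: [0.029, 1.0, 0.0, -0.0]
ft_force: [0.5, -0.9, -0.7]
width: 0.0623
finger_force: 0.7
```

```bash
python3 -c "
from chk import *
chk(.0015,.117)
for th in(5,10,15): print(th,np.round(proj(pred(th)[:4],'scene')).astype(int).tolist())"
```

```text
d/.4 [-0.0002  0.0145  0.0004] yaw 0.0013 mm [-0.1  5.8  0.1] | tcp [ 0.6587 -0.1643  0.2011] yang 86.68 w 0.0623 F [ 0.5 -0.9 -0.7] 0.7 t 12.3 q [ 0.19  0.66 -0.05  1.79  0.04  0.7   1.63]
scene box 0.59 1120 [[176, 142], [163, 154], [162, 193], [178, 205], [181, 165], [191, 156]]
scene lid 0.59 819 [[193, 158], [182, 165], [180, 207], [207, 183], [200, 180]]
top box 0.98 841 [[381, 181], [383, 199], [405, 197], [408, 180], [391, 177]]
top lid 0.71 5380 [[210, 174], [184, 183], [178, 172], [157, 190], [129, 197], [150, 256], [169, 254], [232, 227]]
5 [[163, 194], [181, 207], [175, 158], [154, 145]]
10 [[162, 193], [180, 207], [179, 163], [158, 147]]
15 [[161, 192], [180, 208], [183, 167], [163, 150]]
```

The lid is flush and the lean is about 15°, as predicted. Continuing.

Call:
step_arm --pt "-0.38 0 0.007 0 0" --pt "-0.43 0 0.0145 0 0" --pt "-0.47 0 0.022 0.001 0" --pt "-0.51 0 0.03 0.003 0" --pt "-0.54 0 0.037 0.005 0" --pt "-0.57 0 0.044 0.008 0" --pt "-0.57 0 0.044 0.008 0" --pt "-0.57 0 0.044 0.008 0"

```text
clock: 13.4
tool_pos: [0.6602, -0.1473, 0.1985]
tcp_rot: [0.029, 1.0, 0.0, 0.0]
ft_force: [0.4, 0.2, 3.6]
width: 0.0731
finger_force: 2.1
```

```bash
python3 -c "
from chk import *
chk(.0245,.108)
for th in(20,25,30,35): print(th,np.round(proj(pred(th)[:4],'scene')).astype(int).tolist())"
```

```text
d/.4 [0.0009 0.0294 0.0163] yaw 0.0011 mm [ 0.4 11.8  6.5] | tcp [ 0.6602 -0.1473  0.1985] yang 86.65 w 0.0731 F [0.4 0.2 3.6] 2.1 t 13.4 q [ 0.16  0.66 -0.04  1.8   0.04  0.69  1.61]
scene box 0.57 1158 [[191, 152], [175, 164], [162, 190], [174, 206], [205, 168], [194, 160]]
scene lid 0.6 389 [[207, 170], [192, 181], [178, 208], [205, 185]]
top box 0.95 1126 [[361, 183], [363, 189], [382, 199], [407, 197], [406, 180], [366, 178]]
top lid 0.68 5663 [[210, 173], [184, 182], [177, 172], [157, 190], [127, 196], [151, 258], [233, 228]]
20 [[161, 192], [179, 208], [188, 172], [167, 154]]
25 [[160, 191], [178, 209], [192, 177], [172, 158]]
30 [[160, 191], [177, 209], [196, 183], [176, 162]]
35 [[160, 191], [177, 209], [200, 189], [181, 167]]
```

Call:
step_arm --pt "-0.6 0 0.005 0.001 0" --pt "-0.63 0 0.01 0.002 0" --pt "-0.65 0 0.015 0.003 0" --pt "-0.67 0 0.02 0.004 0" --pt "-0.69 0 0.024 0.005 0" --pt "-0.71 0 0.028 0.005 0" --pt "-0.74 0 0.03 0.005 0" --pt "-0.77 0 0.031 0.005 0" --pt "-0.8 0 0.031 0.005 0" --pt "-0.8 0 0.031 0.005 0"

```text
clock: 14.7
tool_pos: [0.6607, -0.1352, 0.1964]
tcp_rot: [0.029, 1.0, -0.0, 0.0]
ft_force: [-0.6, -0.2, -0.5]
width: 0.0837
finger_force: 0.0
```

```bash
python3 -c "
from chk import *
chk(.025,.112)
print(np.round(proj(pred(40),'scene')).astype(int).tolist(),np.round(proj(pred(40),'top')).astype(int).tolist())"
```

```text
d/.4 [0.0004 0.0004 0.001 ] yaw 0.001 mm [0.1 0.2 0.4] | tcp [ 0.6607 -0.1352  0.1964] yang 86.63 w 0.0837 F [-0.6 -0.2 -0.5] 0.0 t 14.7 q [ 0.14  0.66 -0.04  1.81  0.04  0.68  1.59]
scene box 0.89 1365 [[200, 160], [161, 190], [173, 207], [215, 180], [215, 173]]
scene lid 0.47 117 [[214, 182], [176, 208], [205, 193]]
top box 0.76 1484 [[348, 183], [349, 189], [387, 200], [408, 196], [405, 179], [353, 177]]
[[160, 191], [176, 210], [203, 194], [185, 173], [188, 167], [204, 186], [233, 168], [216, 147]] [[409, 155], [384, 158], [346, 140], [373, 136], [407, 200], [382, 201], [343, 190], [371, 188]]
```

No contact force is left, so the box is seated. I'll open fully and rise straight up.

Call:
step_arm --pt "-0.9 0 0.002 0 0" --pt "-1 0 0.002 0 0" --pt "-1 0 0.002 -0.02 0" --pt "-1 0 0.002 -0.06 0" --pt "-1 0 0.002 -0.12 0" --pt "-1 0 0.002 -0.2 0" --pt "-1 0 0.002 -0.3 0" --pt "-1 0 0.002 -0.4 0" --pt "-1 0 0.002 -0.4 0"

```text
clock: 15.9
tool_pos: [0.6625, -0.1347, 0.3641]
tcp_rot: [0.03, 1.0, -0.001, 0.005]
ft_force: [0.7, 1.1, -0.2]
width: 0.0928
finger_force: 0.0
```

Call:
step_arm --pt "-1 0 0.15 0 0" --pt "-1 0 0.3 0 0" --pt "-1 0 0.45 0 0" --pt "-1 0 0.6 0 0" --pt "-1 0 0.7 0 0" --pt "-1 0 0.8 0 0" --pt "-1 0 0.9 0 0" --pt "-1 0 0.9 0 0"

```text
clock: 16.7
tool_pos: [0.6803, 0.2333, 0.3568]
tcp_rot: [0.025, 1.0, 0.002, -0.0]
ft_force: [0.5, -0.1, 0.3]
width: 0.0929
finger_force: 0.0
```

```bash
python3 -c "
from chk import *
import pickle
M={}
for n in('scene','top'):
    manip.grab_frame(n);m=np.zeros((420,560),bool)
    for t in('box','lid'):
        for d in manip.cut_out(t,n):
            print(n,t,round(d['p'],2),np.round(d['centre']),int(d['mask'].sum()))
            if t=='box' or n=='scene':
                if d['p']>.3: m|=d['mask']
    M[n]=m
    for t in('mug','coaster','glasses_case','stapler'): print(n,t,[(round(d['p'],2),np.round(d['centre']).tolist()) for d in manip.look_for(t,n)][:1])
for n in M: print(n,M[n].sum(),'IoU',(M[n]&(render(box(),B,n)>0)).sum()/(M[n]|(render(box(),B,n)>0)).sum())
r=fit(box(),M,B);print(r.x,np.degrees(r.x[2]),r.fun)
s=manip.observe();print(s['clock'],s['ft_force'],s['tool_pos'])"
```

```text
scene box 0.84 [195. 178.] 1752
scene lid 0.75 [209. 190.] 242
scene mug [(0.83, [214.0, 284.0])]
scene coaster [(0.78, [212.0, 315.0])]
scene glasses_case [(0.71, [292.0, 214.0])]
scene stapler [(0.81, [327.0, 167.0])]
top box 0.77 [379. 169.] 3208
top box 0.62 [178. 215.] 5683
top lid 0.47 [345. 166.] 189
top mug [(0.83, [287.0, 96.0])]
top coaster [(0.31, [287.0, 96.0])]
top glasses_case [(0.79, [279.0, 228.0])]
top stapler [(0.92, [290.0, 307.0])]
scene 1986 IoU 0.9335219236209336
top 8891 IoU 0.34417256922086287
[ 0.65979593 -0.16027818  1.48178642] 84.90010813660903 0.7434951066970825
17.4 [ 0.3167451   0.76840983 -0.36537272] [0.68188382 0.2247332  0.35639702]
```

The scene mask matches the seated pose with an IoU of 0.93. The top mask wrongly included rest_a, so I'm discounting it. The lid shows as a thin strip against the back and the other things haven't moved.

```bash
python3 -c "
from cell import manip
print(manip.hand_in())"
```

```text
the job is handed in; nothing more can be done
None
```

The box is turned over with the lid still shut, standing in rest_b on its short end, lid against the sloping back; it was let go without a drop, the other things were not moved, and the job was handed in at about 17.4 s (no verdict shown).

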